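# Shut the red box and snap its cap on

### The arm

A 6-joint arm with a two-finger parallel gripper is mounted at the origin on the work surface. World frame = base frame: x ahead of the robot, y to its left, z up, the work surface at z = 0. Lengths are in m, angles in rad, forces in N, time in s.
With the tool pointing down it reaches from about 0.35 to 0.975 m from the base axis. Payload 7.1 kg.
Tool frame: the origin (TCP) lies midway between the tips of the shut fingers; the grasp point (between the pads) lies 19 mm behind it; z points along the fingers, y is the line along which they close (so a half turn about z gives the same grasp; the last joint's range is limited). The gripper opens to 88 mm and grips with 3 to 60 N. Pads are 20 mm wide; open, the fingers measure 115 mm over their backs; the gripper's body (75 mm by 178 mm) begins 61 mm behind the grasp point.
Start: joints at [1.217, 0.423, 1.63, -0, 1.089, -0.019], TCP at [0.205, 0.59, 0.223] pointing down, gripper open.
Joint ranges: [-3, 3], [-0.9, 2.11], [0.09, 2.58], [-1.31, 4.45], [0.11, 2.69], [-2.54, 2.54]. Speed limits (rad/s): [2.39, 2.39, 3.01, 3.14, 3.14, 3.14].

### API

Orientations are given as a unit quaternion [w, x, y, z].
In Python, from station import move_pose, movel, movej, command_gripper, wait, inverse_kinematics, read_camera, camera_info, MotionError, job_done, get_time, get_joint_pos, get_qvel, get_effort, get_tcp_pos, get_ee_rot, get_ft_force, get_ft_torque, get_grip_width, get_finger_force gives the robot as it stands. Calls block until the motion is done:
- move_pose(position, orientation): joint-space move of the TCP to a pose.
- movel(position, frame=None, v=0.15, until_force=None): straight line of the TCP; frame=None keeps the orientation; v is the mean speed in m/s. With until_force (N) it stops when the force on the tool has changed by that much, and returns True; else False.
- movej(angles): joint-space move.
- command_gripper(opening): opening from 0.0 (shut) to 1.0 (fully open); the grip force is fixed at half the most; returns when the fingers have stopped.
- wait(seconds).
- inverse_kinematics(position, orientation): joint angles nearest the present ones, or None.
- read_camera(name): name is "side" or "top" or "wrist"; returns the picture (420x560x3 uint8, red, green, blue); there is no depth.
- camera_info(name): a dict with "intrinsics" (3x3 intrinsics, pixels), "T" (4x4, takes a point from camera to world coordinates); the wrist camera has in their place "tool_from_camera" (4x4, takes a point from camera to tool coordinates, whose origin is the TCP and whose axes are the flange's). Camera axes: x right, y up, looking along -z (the intrinsics and any distortion apply to the point x, -y, -z); pixel columns grow to the right and rows downward; lengths in m; the calibration is good to about 2 mm. The wrist camera is an equidistant fisheye: a pixel r from the principal point sees the ray r / f radians off the axis. A picture is of the moment at which its call begins: read the wrist's pose just before it. camera_info takes no time and is no camera call.
A pose or a line that the arm cannot do raises MotionError and nothing moves.
- job_done(): hands the job in; it is judged then, once.
Readings, each from a call of its own:
- get_time(): time.
- get_joint_pos(): joint angles.
- get_qvel(): joint speeds.
- get_effort(): joint torques, N m.
- get_tcp_pos(): TCP position.
- get_ee_rot(): TCP orientation.
- get_ft_force(): force on the tool from outside, world axes, zero at the start.
- get_ft_torque(): the same for the moment, N m.
- get_grip_width(): opening from 0.0 (shut) to 1.0 (fully open).
- get_finger_force(): force on a finger pad.
Only numpy, scipy, OpenCV 4.12 (cv2) and the standard library are available. Lean on these libraries where they do the work, as an engineer would, in place of code of your own. Each camera call takes 0.05 s, during which the arm holds its last target. There are 200 camera calls.

### The job

Shut the red box: push its open hinged lid all the way down until it drops into its catch, so that the box's stud stands up through the hole in the lid. Then take the small round black snap cap from the surface, push it onto the stud until it clicks past the resistance and its flange sits flat on the lid, and go on pressing: the program finishes with the gripper still pushing the cap firmly down on the lid, not letting go. Leave everything else where it is.

Things in the scene. Friction and masses are not known exactly. Their poses are not given: they have to be found in the camera images.
- box: Red plastic tub, 180 x 220 x 80 mm (x, y, z) without its lid, fixed. Origin: centre of its underside, on the surface; z up, x from the front (catch side, nearer the robot) to the hinge side, y along the hinge. A post inside carries an upright steel stud at x = -30 mm, y = 0, 13 mm in diameter, its pointed top 106 mm above the surface.
- lid_angle (a joint): Hinge angle of the lid, rad: 0 = shut, a hard stop; positive = open (front edge raised); starts partly open. The stiff hinge keeps the lid where it is left (some 1 to 2 N at the front edge moves it). The catch, a sprung ball at the middle of the box's front, resists from about 0.06 to 0.03 rad (some 6 N more at the front edge); past it the lid stays in.
- lid: The lid, a red plate, 6 mm thick, with a short apron at the middle of its front edge. Origin: on the hinge axis. In its frame it runs from the hinge to x = -190 mm (front edge), y from -112 to 112, z from 0 (underside) to 6 mm (outer face). A 25 mm round hole at x = -120 mm, y = 0 lets the stud through. Shut, its outer face is 86 mm above the surface.
- lid_axis (a point): Middle of the hinge axis, which is parallel to the box's y, at x = 90 mm, y = 0, z = 80 mm of the box.
- lid_edge (a point): Middle of the lid's front edge, on its outer face; moves with the lid. The lid can be pushed shut here or up to 35 mm nearer the hinge.
- stud_seat (a point): Point on the stud's axis level with the outer face of the shut lid, 20 mm below the stud's top; axes as the box. The cap's origin is here when it is fully home. Four sprung balls round the stud, 9 mm above this point, stand out to 10.5 mm from its axis.
- cap: Black plastic snap cap, round about its z, loose, 30 g, standing mouth down: flange 38 mm in diameter and 4 mm high at the bottom, above it a plain body 30 mm in diameter up to the closed top. Origin: centre of its mouth (underside), z up to the top. Mouth 17 mm wide, bore 24 mm deep. Home, the flange lies on the lid, a hard stop.
- clip0: Black binder clip, 32 mm wide, 19 mm high, with flat wire arms, 45 mm long over all; a bystander, to be left alone. Origin: centre of its underside.
- clip1: Black binder clip, 32 mm wide, 19 mm high, with flat wire arms, 45 mm long over all; a bystander, to be left alone. Origin: centre of its underside.
- clip2: Black binder clip, 32 mm wide, 19 mm high, with flat wire arms, 45 mm long over all; a bystander, to be left alone. Origin: centre of its underside.
- punch: Aluminium hole punch, about 125 x 95 mm, 72 mm high; a bystander. Origin: centre of its underside.
- dispenser: Green tape dispenser, 150 x 50 mm, 83 mm high; a bystander. Origin: centre of its underside.
- penholder: Clear acrylic pen holder, 75 x 75 mm, 100 mm high, pens up to 160 mm; a bystander. Origin: centre of its underside.
- cap_top (a point): Centre of the cap's closed top, 30 mm above its origin. Pushed onto the stud, the cap's inner lip meets sprung balls with its underside about 13 mm above home; resistance rises to roughly 8 to 12 N, falls away at about 9 mm, and below about 5 mm it snaps down.
Things that resemble listed ones, but are neither listed nor needed, are in the scene too. What is shaped like the cap but brown is not meant.

How it is judged:
On the way, in this order (a step that is already met when the one before it is completed fails the run):
1. the lid is shut past its catch (under 0.015 rad), the cap not yet on the stud (value of joint lid_angle below 0.015 rad and distance between cap and stud_seat above 0.03 m), for 0.3 s.
2. the cap has snapped home on the stud (horizontal distance between cap and stud_seat below 0.004 m and z of cap in the frame of stud_seat below 0.002 m and value of joint lid_angle below 0.015 rad), for 0.2 s.
At the end, for the whole second after the job is handed in: The lid is shut (under 0.015 rad); the cap is home on the stud (axis within 4 mm, underside within 2 mm of the lid, tilted less than 0.1 rad) and still; the gripper's fingers are still on the cap and it is pressed on the lid with more than 3 N through the last second (all of step 2 and angle between cap's own z axis and vertical below 0.1 rad and linear speed of cap below 0.01 m/s and contact force between cap and lid above 3 N and contact force between the fingers and cap above 2 N); the arm keeps its last pose, push and grip.
It fails at once if a bystander is moved more than 30 mm (distance of any of clip0, clip1, clip2, punch, dispenser, penholder from where it was at the start of the episode above 0.03 m).
It also fails if it takes over 64 s, if anything falls off the work surface, if the arm or the gripper's body presses on something with over 40 N, if the wrist force passes 120 N, or if a joint passes its speed limit or range.

## Working session

There is one attempt and no reset: what is moved stays moved. The work goes in short steps, each a Python script; the robot and the scene stay as the last script left them, time stands still between calls to the robot, and variables do not carry over. Pictures are saved under pics/ and viewed, at most 10 in all, crops included, and the job is handed in when it is done.

```bash
mkdir -p pics; cat > h.py <<'E'
from station import *
import numpy as np, cv2
def save(n,f,crop=None,s=1):
    im=read_camera(n)[:,:,::-1]
    if crop: x0,y0,x1,y1=crop; im=im[y0:y1,x0:x1]
    cv2.imwrite('pics/'+f,cv2.resize(im,None,fx=s,fy=s,interpolation=cv2.INTER_CUBIC))
def ray(n,u,v):
    c=camera_info(n);K=np.array(c['intrinsics']);T=np.array(c['T'])
    d=np.array([(u-K[0,2])/K[0,0],-(v-K[1,2])/K[1,1],-1]);return T[:3,3],T[:3,:3]@d
def atz(n,u,v,z):
    o,d=ray(n,u,v);return o+d*(z-o[2])/d[2]
def proj(n,p):
    c=camera_info(n);K=np.array(c['intrinsics']);T=np.array(c['T'])
    q=T[:3,:3].T@(np.array(p)-T[:3,3]);return K[0,0]*q[0]/-q[2]+K[0,2],K[1,1]*-q[1]/-q[2]+K[1,2]
E
python3 - <<'E'
from h import *
save('top','t0.png',s=1.4);save('side','s0.png',s=1.4)
for n in('top','side','wrist'):print(camera_info(n))
print(get_ee_rot(),get_time())
E
```

```text
{'intrinsics': array([[514.4738474 ,   0.        , 288.71561081],
       [  0.        , 514.4738474 , 218.29991682],
       [  0.        ,   0.        ,   1.        ]]), 'T': array([[ 0.00606108,  0.99664459, -0.08162618,  0.40569464],
       [-0.99986541,  0.00479566, -0.01568973,  0.03667634],
       [-0.01524563,  0.08171029,  0.99653951,  1.60248377],
       [ 0.        ,  0.        ,  0.        ,  1.        ]])}
{'intrinsics': array([[504.25869141,   0.        , 277.40606047],
       [  0.        , 504.25869141, 210.68572359],
       [  0.        ,   0.        ,   1.        ]]), 'T': array([[ 0.82522722,  0.36362021, -0.43218095,  0.02319643],
       [-0.5647185 ,  0.51813687, -0.64236065, -0.7203704 ],
       [-0.00964643,  0.77415407,  0.63292371,  0.82793391],
       [ 0.        ,  0.        ,  0.        ,  1.        ]])}
{'intrinsics': array([[325.1922621 ,   0.        , 280.86999378],
       [  0.        , 325.1922621 , 205.4895128 ],
       [  0.        ,   0.        ,   1.        ]]), 'tool_from_camera': array([[ 6.27862270e-06,  9.61905101e-01,  2.73383572e-01,
         7.42707945e-02],
       [ 9.99999949e-01, -9.30442782e-05,  3.04411648e-04,
        -3.96885521e-04],
       [ 3.18251894e-04,  2.73383556e-01, -9.61905053e-01,
        -1.62607903e-01],
       [ 0.00000000e+00,  0.00000000e+00,  0.00000000e+00,
         1.00000000e+00]])}
[-1.13874417e-04  1.66622989e-01  9.86020431e-01 -6.89500481e-04] 0.1
```

View pics/t0.png

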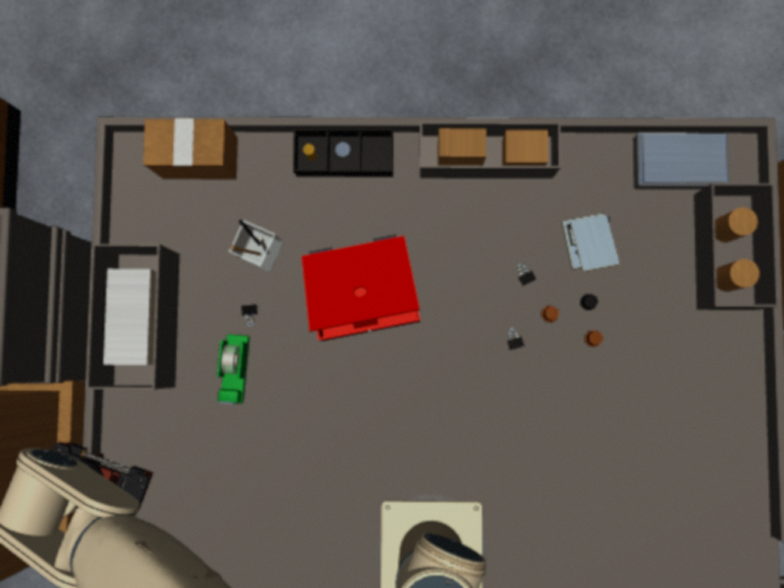

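View pics/s0.png

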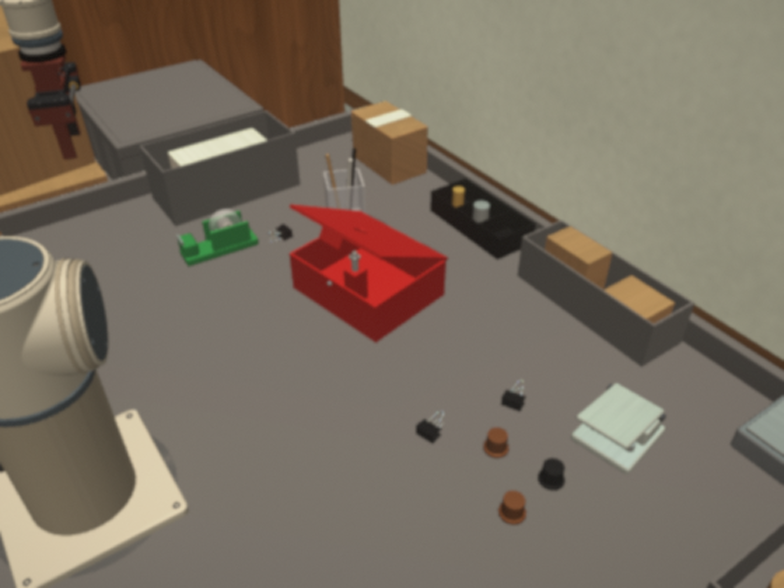

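Both pictures show the red box, lid partly open: top (360,290), side (365,270), with its stud at side (355,258).

Cap candidates, by top-picture pixel:
- Round black at (589,302), side (552,473).
- Brown look-alikes at (550,314) and (594,338).
- Black clips at (527,277), (515,342) and (249,310).
- Silver and orange caps in the tray at (343,149) and (309,149).

By the description it is the black one at (589,302). I'll check it in a close crop.

```bash
python3 - <<'E'
from h import *
t=read_camera('top')[:,:,::-1];s=read_camera('side')[:,:,::-1]
f=lambda im,x,y,w,h,k:cv2.resize(im[y:y+h,x:x+w],None,fx=k,fy=k,interpolation=cv2.INTER_CUBIC)
# box crops 100x75 x4 ; cap crops 50x37.5 x8
a=np.vstack([np.hstack([f(t,207,160,100,75,4),f(s,202,140,130,98,1)[:0] if 0 else cv2.resize(s[140:245,200:340],(400,300),interpolation=cv2.INTER_CUBIC)]),
 np.hstack([f(t,395,195,50,37,8),f(s,370,320,50,37,8)])])
print(a.shape);cv2.imwrite('pics/c1.png',a)
E
```

```text
(596, 800, 3)
```

View pics/c1.png

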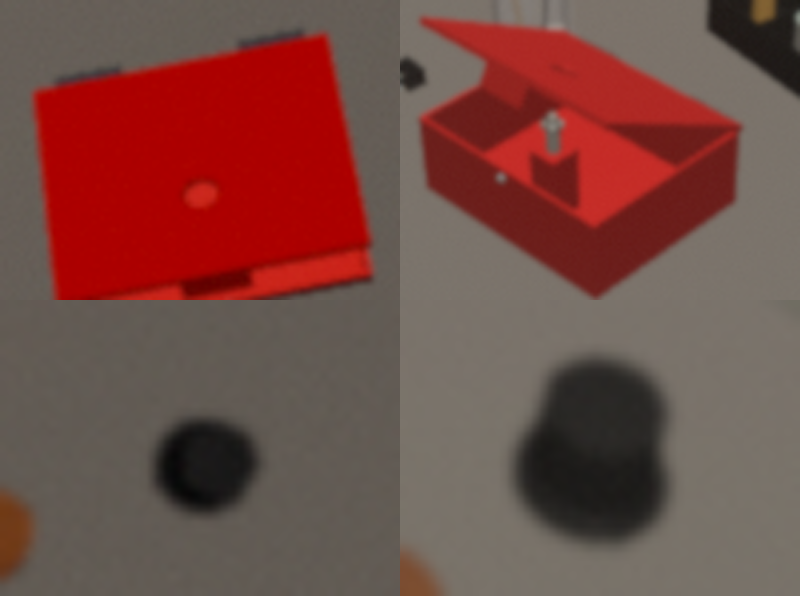

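The crops confirm the cap: a round black cap with a flange, seen at crop (203,464) from the top and with its closed top at crop (606,408) from the side. The same picture gives sharp corners of the tub and lid, so I'll fit the box pose and lid angle from those.

```bash
cat > fit.py <<'E'
from h import *
from scipy.optimize import least_squares
S=lambda x,y:(200+(x-400+.5)*.35-.5,140+(y+.5)*.35-.5)
T=lambda x,y:(207+(x+.5)/4-.5,160+(y+.5)/4-.5)
# (cam, px, local point, on lid?)
P=[('side',S(420,120),(-90,110,80),0),('side',S(595,228),(-90,-110,80),0),('side',S(597,297),(-90,-110,0),0),
('side',S(428,188),(-90,110,0),0),('side',S(737,203),(90,-110,0),0),('side',S(553,113),(-30,0,106),0),
('side',S(421,18),(-190,112,6),1),('top',T(35,92),(0,112,6),1),('top',T(328,36),(0,-112,6),1),
('top',T(371,244),(-190,-112,6),1),('top',T(201,194),(-120,0,6),1),('top',T(373,278),(-90,-110,80),0)]
def W(q,p,l):
    x,y,z=np.array(p)/1e3
    if l: x,z=.09+x*np.cos(q[3])+z*np.sin(q[3]),.08-x*np.sin(q[3])+z*np.cos(q[3])
    c,s=np.cos(q[2]),np.sin(q[2]);return np.array([q[0]+c*x-s*y,q[1]+s*x+c*y,z])
f=lambda q:np.concatenate([np.subtract(proj(n,W(q,p,l)),u) for n,u,p,l in P])
r=least_squares(f,[.6,.1,.2,.4],loss='soft_l1');print(r.x,f(r.x).reshape(-1,2).round(1).tolist())
C=[('top',(395+203.5/8-.5,195+(464-296+.5)/8-.5),(0,0,.002)),('side',(370+(606.5-400)/8-.5,320+(408-296+.5)/8-.5),(0,0,.03))]
g=lambda q:np.concatenate([np.subtract(proj(n,np.r_[q,0]+p),u) for n,u,p in C])
c=least_squares(g,[.6,-.3]);print(c.x,g(c.x))
np.savez('fit.npz',q=r.x,c=c.x)
q=r.x
for nm,p,l in[('seat',(-30,0,86),0),('edge',(-190,0,6),1)]:print(nm,W(q,p,l))
for n,p in dict(clipA=(527,277),clipB=(515,342),brown1=(550,314),brown2=(594,338),punch=(590,242)).items(): print(n,atz('top',p[0]/1.4,p[1]/1.4,.015))
E
python3 fit.py
```

```text
[0.56558155 0.15237735 0.20061594 0.49330592] [[-0.1, -1.3], [0.0, -0.6], [0.0, 0.7], [0.1, -0.5], [-0.0, -0.8], [0.0, 0.1], [0.1, -0.4], [-0.2, 0.5], [0.2, -0.1], [0.6, 0.5], [0.3, 0.4], [0.2, -0.3]]
[ 0.54452307 -0.34753571] [ 0.39930667  0.89072375  0.30980786 -0.70065038]
seat [0.53618323 0.14639916 0.086     ]
edge [0.49257036 0.13753042 0.17525728]
clipA [ 0.60058342 -0.20974091  0.015     ]
clipB [ 0.45668752 -0.18231126  0.015     ]
brown1 [ 0.51874935 -0.25963487  0.015     ]
brown2 [ 0.46642609 -0.35536522  0.015     ]
punch [ 0.67935255 -0.34980085  0.015     ]
```

```bash
cat >> h.py <<'E'
Q=[0,np.cos(np.radians(73)),np.sin(np.radians(73)),0]
def wpoint(uv,pos,rot,z):
    """wrist pixel -> world point at height z"""
    from scipy.spatial.transform import Rotation as R
    c=camera_info('wrist');K=c['intrinsics'];A=np.array(c['tool_from_camera'])
    d=np.subtract(uv,K[:2,2])/K[0,0];r=np.hypot(*d)
    v=np.r_[d[0],-d[1],0]*np.sinc(r/np.pi)-np.r_[0,0,np.cos(r)]
    M=R.from_quat(np.r_[rot[1:],rot[0]]).as_matrix()
    o=np.array(pos)+M@A[:3,3];v=M@A[:3,:3]@v
    return o+v*(z-o[2])/v[2]
E
python3 - <<'E'
from h import *
q=np.load('fit.npz')['q'];th=q[3]
def arc(r,t,dz): # point on outer face, radius r
    x=.09-r*np.cos(t)+.006*np.sin(t);z=.08+r*np.sin(t)+.006*np.cos(t)
    return [q[0]+np.cos(q[2])*x,q[1]+np.sin(q[2])*x,z+dz]
command_gripper(0.0)
move_pose(arc(.175,th,.06),Q)
movel(arc(.175,th,.012),v=.15)
print(movel(arc(.175,0,-.008),v=.06,until_force=22),get_tcp_pos(),get_ft_force(),get_time())
wait(.3)
p=get_tcp_pos();movel([p[0],p[1],.2],v=.2)
s=[.53618,.1464]
move_pose([*s,.20],Q);wait(.2)
print(get_tcp_pos(),get_ee_rot(),get_time())
np.savez('w1.npz',p=get_tcp_pos(),r=get_ee_rot());save('wrist','w1.png',s=1.4)
E
```

```text
True [0.48463742 0.13593425 0.08592715] [-3.92337682 -1.43186402 15.72616527] 5.4333
[0.53474472 0.1460584  0.19896237] [-1.08521529e-03  2.92349058e-01  9.56310844e-01 -6.47756097e-04] 6.9833
```

View pics/w1.png

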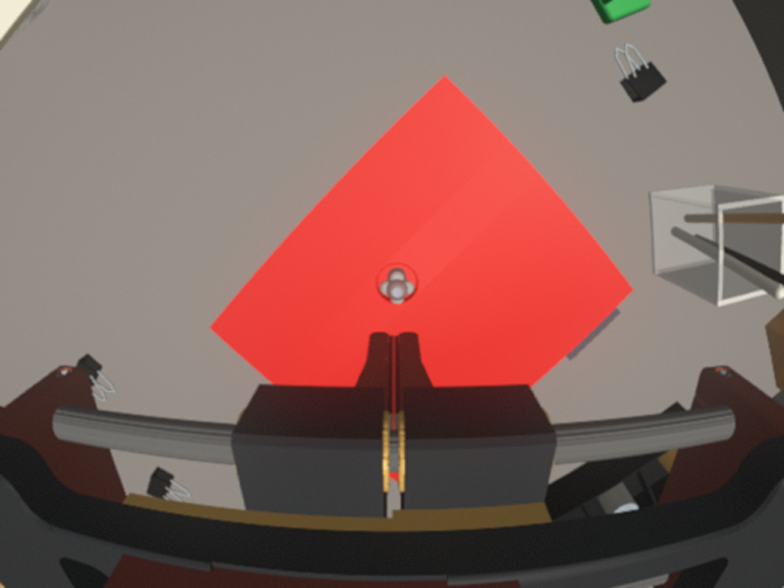

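The lid is shut: contact stopped at z = 0.0859 and the stud stands in the hole. In the wrist picture the hole centre is at (397,282) and the stud tip at (397,291). Now the cap, viewed from the same relative pose.

```bash
python3 - <<'E'
from h import *
c=np.load('fit.npz')['c']
move_pose([.5447,.0,.25],Q)
command_gripper(.7)
move_pose([*c,.114],Q);wait(.4)
p,r=get_tcp_pos(),get_ee_rot();print(p,r,get_time())
np.savez('w2.npz',p=p,r=r)
b=read_camera('wrist')[:,:,::-1];a=cv2.imread('pics/w1.png');a=cv2.resize(a,(560,420),interpolation=cv2.INTER_AREA)
f=lambda im:cv2.resize(im[160:260,230:330],(400,400),interpolation=cv2.INTER_CUBIC)
cv2.imwrite('pics/w2.png',np.hstack([f(a),f(b)]))
E
```

```text
[ 0.54483368 -0.34713766  0.11428433] [ 1.89305134e-04  2.92056275e-01  9.56401116e-01 -3.96950452e-05] 10.5333
```

View pics/w2.png

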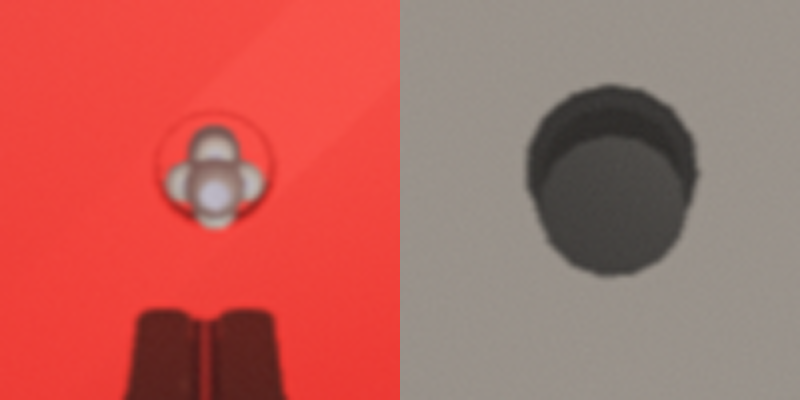

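Left crop: hole centre (214.5,168) and stud tip (215,193). Right crop: cap top centre (613.5,205) and flange centre (612.5,169). Both sit at nearly the same place in the tool.

```bash
python3 - <<'E'
from h import *
px=lambda x,y:(230+(x+.5)/4-.5,160+(y+.5)/4-.5)
w=np.load('w1.npz');v=np.load('w2.npz')
S=[wpoint(px(214.5,168),w['p'],w['r'],.086),wpoint(px(215,190),w['p'],w['r'],.105)]
C=[wpoint(px(213.5,205),v['p'],v['r'],.03),wpoint(px(212.5,169),v['p'],v['r'],.004)]
print(S,C)
E
```

```text
[array([0.53597396, 0.14710377, 0.086     ]), array([0.5356069 , 0.14735323, 0.105     ])] [array([ 0.54599169, -0.3462716 ,  0.03      ]), array([ 0.54570757, -0.34614143,  0.004     ])]
```

```bash
cat >> h.py <<'E'
def goto(t,v=.1):
    t=np.array(t,float);movel(t,v=v);wait(.4)
    e=t-get_tcp_pos();movel(t+e,v=.05);wait(.4)
    print('at',get_tcp_pos()-t)
E
python3 - <<'E'
from h import *
cap=[.5458,-.3462]
goto([*cap,.045])
print(movel([*cap,.0055],v=.04,until_force=4),get_tcp_pos(),get_ft_force())
command_gripper(0);wait(.2)
print(get_grip_width()*88,get_finger_force(),get_tcp_pos(),get_ft_force(),get_time())
p=get_tcp_pos();movel([p[0],p[1],.2],v=.15)
move_pose([.545,0,.22],Q);move_pose([.5358,.1472,.2],Q)
goto([.5358,.1472,.15])
print(get_ee_rot(),get_grip_width()*88,get_ft_force(),get_time())
np.savez('w3.npz',p=get_tcp_pos(),r=get_ee_rot())
save('wrist','w3.png',(180,110,380,260),4);save('side','s3.png',(200,120,340,225),4)
a=cv2.imread('pics/w3.png');b=cv2.imread('pics/s3.png')
cv2.imwrite('pics/w3c.png',np.hstack([cv2.resize(a,(400,300)),cv2.resize(b,(400,300))]))
E
```

```text
at [-1.50000175e-04  8.79459229e-05 -3.76020675e-04]
False [ 0.54598074 -0.34632463  0.00574242] [ 0.16024611 -0.31041816 -0.83695986]
29.836336848342935 30.000231536105275 [ 0.54583618 -0.34620687  0.00556719] [-0.49490581 -0.36898307  1.54087425] 14.4
at [-0.00017361 -0.00010869 -0.0003809 ]
[-2.72506688e-05  2.92374279e-01  9.56303968e-01 -1.05911631e-05] 29.441950480459315 [-0.01510079  0.27576278  0.18064157] 19.5083
```

View pics/w3c.png

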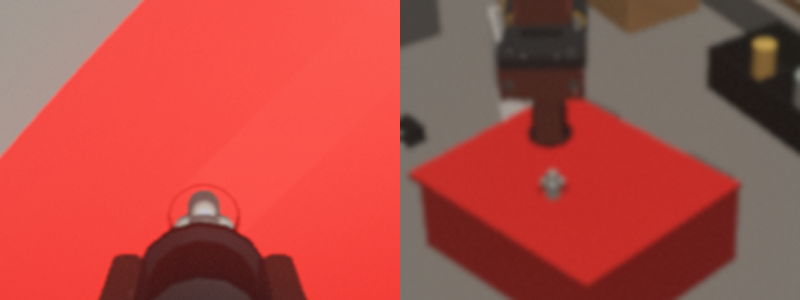

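The cap is held squarely (29.4 mm wide) above the shut lid, with the stud in front of it at left crop (205,205). Next I lower it with force checks.

```bash
python3 - <<'E'
from h import *
s=[.5358,.1472]
goto([*s,.114])
print(movel([*s,.1065],v=.03,until_force=6),get_tcp_pos(),get_ft_force(),get_ft_torque())
print(movel([*s,.087],v=.03,until_force=24),get_tcp_pos(),get_ft_force(),get_grip_width()*88)
wait(.5);print(get_tcp_pos(),get_ft_force(),get_ft_torque(),get_finger_force(),get_time())
save('side','s4.png',(220,130,320,205),6)
E
```

```text
at [-1.85168831e-04 -6.79816524e-05 -3.68137578e-04]
False [0.53557189 0.14714875 0.10613827] [ 0.34281135 -0.50626912 -0.15317042] [-0.01321949  0.01374665  0.05174415]
True [0.53583502 0.14720743 0.0910148 ] [-0.90730538 -0.20460623  9.56689002] 29.319935960611495
[0.53583415 0.14718134 0.09101642] [-1.12244084 -0.39084303  8.96505946] [-0.23263981  0.35871    -0.00875323] 30.00225762370974 22.6083
```

View pics/s4.png

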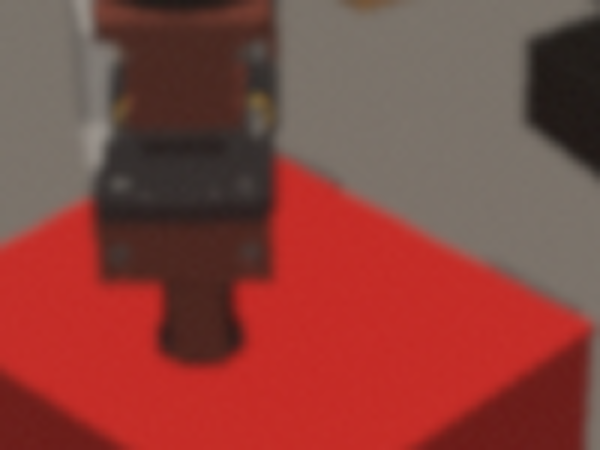

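The picture shows the flange at (200,345) flat on the lid, and the TCP height agrees with home. I'll press a little harder for margin, then hand in.

```bash
python3 - <<'E'
from h import *
p=get_tcp_pos();print(movel([p[0],p[1],p[2]-.003],v=.02,until_force=8))
wait(1);print(get_tcp_pos(),get_ft_force(),get_finger_force(),get_time())
if get_ft_force()[2]>8: print(job_done())
E
```

```text
True
[0.5360333  0.14706394 0.0902478 ] [-1.87992623 -0.55237515  8.8601291 ] 30.79539195940015 23.8667
the job is handed in; nothing more can be done
None
```

The lid is shut past its catch and the black cap is home on the stud. I handed the job in at about 24 s with the gripper still pressing it down at about 9 N; no pass or fail result came back.

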